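Stir the drying beads on the phone-repair bench

TASK

Take the green-handled stirring rod out of its stand and, with it, stir the beads round in their steel dish until both blue beads have been pushed well away (2 cm or more) from where they lay at the start; do not touch the blue beads with the gripper. Then put the stirring rod back upright in the stand it came from and let go, with both blue beads still in the dish.

Things in the scene. Friction and masses are not known exactly. Their poses are not given: they have to be found in the camera images.
- stirrer_grip (a point): Centre of the green grip of the stirring rod (55 to 115 g), on its axis; z up along the rod. From below: steel shaft 16 mm thick, 85 mm long; white collar disc 60 mm wide, 6 mm thick; round green grip 20 mm thick, 64 mm tall. The point lies 123 mm above the rod's tip, 32 mm above the collar. It starts upright, 133 mm above the table. A like rod with a black grip is not wanted.
- stand_a: The stand that holds the stirring rod, fixed. Origin: centre of its underside, on the table, below its hole. Square plate (76 mm) on four posts, top face 95 mm above the table, a hole 36 mm wide in its middle. The collar rests flat on the plate, the shaft hangs through, tip 10 mm above the table: raise the rod 95 mm to free it. A like stand across the table holds the black rod.
- dish: Round steel dish with the beads, fixed. Origin: centre of its underside, on the table. Outside 152 mm wide, 42 mm tall; flat inner floor 5 mm above the table, inner radius 70 mm. Six beads lie 36 mm from its middle in two opposite rows of three, 40 degrees apart, the blue one at the row's clockwise end (from above), with gaps of 100 degrees between rows. Middle free. A like dish holds metal parts.
- blue_bead_1: One of the two blue beads: smooth glazed barrel, 18 mm in diameter, 16 mm tall, 10 g, loose on the dish's floor (it may tip and roll when pushed). Origin at its centre.
- blue_bead_2: The other blue bead, of the same shape and size, on the opposite side of the dish. Origin at its centre.
Not all that is in view belongs to the job. Leave any yellow look-alike of the part that bears stirrer_grip alone.

How it is judged:
On the way:
1. with the rod upright and its tip down in the dish, both blue beads are at the same time more than 15 mm from where they lay at the start (horizontal distance between stirrer_grip and dish below 0.065 m and height (world z) of stirrer_grip below 0.152 m and angle between stirrer_grip's own z axis and vertical below 0.35 rad and distance of each of blue_bead_1, blue_bead_2 from where it was at the start of the episode above 0.015 m), for 0.1 s.
At the end, for the whole second after the job is handed in: The stirring rod stands upright (within 10 degrees) in its own stand, its grip within 20 mm of where it was at the start; both blue beads lie in the dish (distance of stirrer_grip from where it was at the start of the episode below 0.02 m and angle between stirrer_grip's own z axis and vertical below 0.17 rad and horizontal distance between each of blue_bead_1, blue_bead_2 and dish below 0.072 m and height (world z) of each of blue_bead_1, blue_bead_2 below 0.042 m); the robot touches nothing.
It fails at once if the gripper's fingers touch a blue bead (contact force between the fingers and blue_bead_1 above 0.3 N or contact force between the fingers and blue_bead_2 above 0.3 N).
It also fails if it takes over 64 s, if anything falls off the work surface, if the arm or the gripper's body presses on something with over 40 N, if the wrist force passes 120 N, or if a joint passes its speed limit or range.

ROBOT

A 7-joint arm with a two-finger parallel gripper is mounted at the origin on the work surface. World frame = base frame: x ahead of the robot, y to its left, z up, the work surface at z = 0. Lengths are in m, angles in rad, forces in N, time in s.
With the tool pointing down it reaches from about 0.35 to 0.775 m from the base axis. Payload 3.1 kg.
Tool frame: the origin (TCP) lies on the centre line of the jaws, within the pads' length; the fingertips stand 19 mm ahead of it and the grasp point (between the pads) is the TCP (bot.finger_overhang is the z of the fingertips in the tool frame, in m); z points along the fingers, x is the direction in which the jaws open and shut, and the axes are right-handed (so a half turn about z gives the same grasp; the last joint's range is limited). The gripper opens to 85 mm and grips with 20 to 120 N. Pads are 22 mm wide; open, the fingers measure 114 mm over their backs; the gripper's body (76 mm by 85 mm) begins 54 mm behind the grasp point. The pads swing forward as they close: fully open they stand 13 mm farther back than shut.
Start: joints at [1.167, 0.311, 0.014, 1.512, -0.004, 1.319, -0.027], TCP at [0.195, -0.514, 0.25] pointing down, gripper open.
Joint ranges: [-2.7, 2.7], [-0.3, 1.91], [-1.27, 1.3], [0.12, 2.57], [-1.44, 4.58], [0.2, 2.03], [-3.05, 3.05]. Speed limits (rad/s): [2.79, 2.79, 3.14, 3.14, 3.14, 3.14, 3.14].

INTERFACE

Orientations are given as a unit quaternion [x, y, z, w].
In Python, from plant import bot gives the robot as it stands. The module is installed in compiled form; this text tells all that it offers.
- The arm moves only by the tool send_rows, never from a script. Its argument "targets" is a list of rows, each a list of 5 numbers: the finger opening in mm, from 0 to 85.4, then the shift along the tool's x, y, z in mm, then the turn about the tool's z in degrees. In form: [[gripper, tx, ty, tz, turn], ...]. A call has 1 to 12 rows; each row is the pose to reach, as a shift and turn from the pose commanded when the call began, along the tool's axes at that moment; what a row does not reach only later rows make up. A row lasts 1/12 s, in which the tool goes at most 41.7 mm and 7.16 degrees, less where a joint would pass 70% of its speed; a pose out of reach is approached as far as the arm can. A call with a gripper value outside its range is refused whole. The fingers move at their own pace and stop on an object; the grip force is fixed at half the most. Time passes only in rows, so rows that repeat a pose let the fingers close. It gives the time, the measured TCP pose, the force and the opening at its end, in the units of the state.
- bot.get_state(): the state, without advancing time (a new reading comes with each control period).
- bot.snapshot(name): name is "scene" or "top" or "wrist"; returns a dict with "img" (480x640x3 uint8, red, green, blue), "depth" (480x640 float32, m along the optical axis (not along the pixel's ray), 0 where there is no reading), "camera_matrix" (3x3 intrinsics, pixels), "position" and "orientation" of the camera in the world. Camera axes: x right, y up, looking along -z (the intrinsics and any distortion apply to the point x, -y, -z); pixel columns grow to the right and rows downward; lengths in m; the calibration is good to about 2 mm. A picture is of the moment at which its call begins.
- bot.hand_in(): hands the job in, once; it reports no verdict.
The state is a dict: "t": time; "joint_positions": joint angles; "qvel": joint speeds; "joint_efforts": joint torques, N m; "ee_pos": TCP position; "tcp_rot": TCP orientation; "contact_force": force on the tool from outside, world axes, zero at the start; "ft_torque": the same for the moment, N m; "finger_gap": finger opening in m.
Only numpy, scipy, OpenCV 4.12 (cv2) and the standard library are available. Lean on these libraries where they do the work, as an engineer would, in place of code of your own. Each camera call takes 0.05 s, during which the arm holds its last target. There are 200 camera calls.

## Working session

There is one attempt and no reset: what is moved stays moved. The work goes in short steps, Python scripts to look and compute and a tool call to move; the robot and the scene stay as the last step left them, time stands still between calls to the robot, and variables do not carry over. Pictures are saved under pics/ and viewed, about 8 in all and at most 12, crops included, and the job is handed in when it is done.

Besides the shell and the picture viewer there is one more tool, called after "Request:" as name([rows], argument=value, ...), one row to a line, values as JSON. send_rows: Moves the arm, as the interface text tells. Its arguments: {"type":"object","properties":{"targets":{"type":"array","items":{"type":"array","items":{"type":"number"}}}},"required":["targets"]}

```bash
mkdir -p pics; cat > h.py <<'E'
import numpy as np, cv2
from scipy.spatial.transform import Rotation as R
from plant import bot
def snap(n,f=None):
    s=bot.snapshot(n)
    if f: cv2.imwrite(f'pics/{f}.png',s['img'][...,::-1])
    return s
def ray(s,uv):
    K=np.array(s['camera_matrix']);u,v=uv
    d=np.array([(u-K[0,2])/K[0,0],-(v-K[1,2])/K[1,1],-1.])
    return np.array(s['position']),R.from_quat(s['orientation']).apply(d)
def onz(s,uv,z):
    p,d=ray(s,uv);return p+d*(z-p[2])/d[2]
def ondepth(s,uv):
    p,d=ray(s,uv);return p+d*s['depth'][int(uv[1]),int(uv[0])]
def blobs(s,lo,hi,amin=30):
    h=cv2.cvtColor(s['img'],cv2.COLOR_RGB2HSV);m=cv2.inRange(h,lo,hi)
    n,l,st,c=cv2.connectedComponentsWithStats(m)
    return [(c[i],st[i]) for i in range(1,n) if st[i][4]>=amin]
E
python3 - <<'E'
from h import *
for n in ('top','scene'):
    s=snap(n,n+'1')
    print(n,s['position'],s['orientation'],s['camera_matrix'])
    for nm,lo,hi in (('green',(40,80,40),(85,255,255)),('blue',(95,100,40),(130,255,255))):
        for c,st in blobs(s,lo,hi): print(nm,c.round(1),st,ondepth(s,c).round(3))
st=bot.get_state();print(st['ee_pos'],st['tcp_rot'],R.from_quat(st['tcp_rot']).as_matrix().round(3),st['t'],st['finger_gap'],bot.finger_overhang)
E
```

```text
top [ 0.27707198 -0.10435977  1.17787276] [-0.0721564   0.07445421  0.71049944 -0.69601765] [[481.13044338   0.         315.65933478]
 [  0.         481.13044338 239.06222832]
 [  0.           0.           1.        ]]
green [270.7 141.2] [260 135  21  13 240] [ 0.782 -0.     0.015]
green [512.8 204.9] [501 202  25   7  75] [ 0.574 -0.567  0.108]
green [414.1 213.5] [411 210   8   8  49] [ 0.543 -0.325  0.166]
blue [ 36.6 144.6] [   0  112   77   67 4840] [0.79  0.609 0.005]
blue [496.7 210.3] [492 207  10   8  71] [ 0.574 -0.547  0.06 ]
blue [513.  213.8] [508 210  11   8  71] [ 0.565 -0.586  0.059]
blue [529.3 217.6] [524 214  11   8  75] [ 0.555 -0.624  0.059]
blue [220.  244.4] [217 242   7   6  30] [0.513 0.124 0.019]
blue [ 41.6 293.1] [ 30 290  24   7  78] [0.394 0.511 0.09 ]
blue [ 23.5 301. ] [ 11 296  24   9  85] [0.381 0.576 0.046]
scene [1.1707873  0.33591081 0.94243498] [0.16779699 0.32049113 0.81861099 0.44610049] [[507.15070188   0.         318.69439227]
 [  0.         507.15070188 239.22023916]
 [  0.           0.           1.        ]]
green [200.    3.8] [196   0   
[... 243 characters left out ...]
84.4] [226 182   8   6  43] [ 0.545 -0.329  0.162]
green [232.1 197.2] [227 189  10  17 106] [ 0.55  -0.323  0.128]
green [290.1 360.3] [273 347  35  29 483] [ 0.778 -0.002  0.016]
blue [545.6  55.4] [ 492   11  109   92 5228] [-0.499  0.103  0.134]
blue [628.8  70.2] [615  50  25  37 513] [-0.796  0.345  0.014]
blue [380.7 278.3] [377 275   8   8  45] [0.495 0.053 0.019]
blue [404.  298.6] [401 295   7   8  46] [0.518 0.125 0.02 ]
blue [567.5 473.8] [551 464  41  16 373] [0.708 0.524 0.037]
[ 0.19447572 -0.5138177   0.24932183] [ 8.22801370e-01 -5.68328058e-01 -8.92913602e-04 -5.72064059e-04] [[ 0.354 -0.935 -0.001]
 [-0.935 -0.354  0.002]
 [-0.002  0.    -1.   ]] 0.1 0.08525576057367 0.019
```

View pics/top1.png

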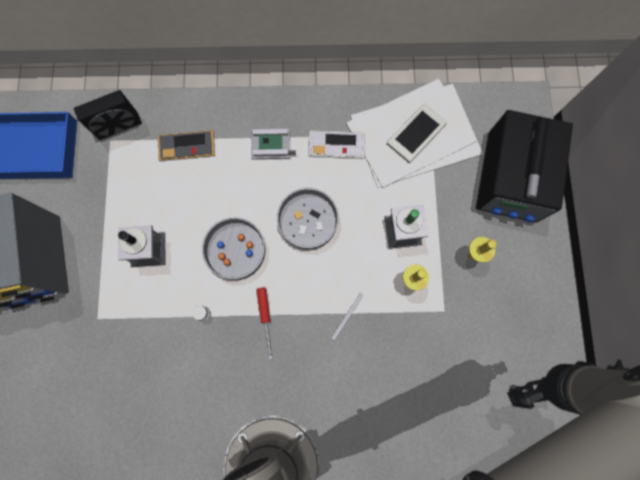

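View pics/scene1.png

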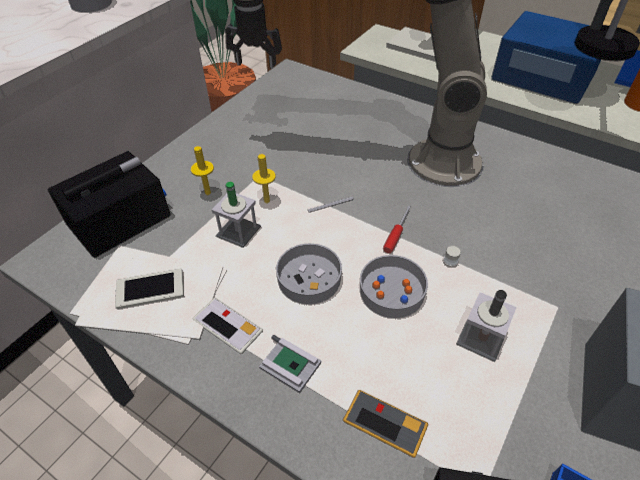

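Top view: wanted green rod at (414,213) in stand_a (~(408,222)). Yellow decoys stand at (416,275) and (484,247). The bead dish is at (235,249), its blue beads at (220,244) and (249,253). The other dish, at (307,219), holds metal parts. The scene view agrees.

```bash
python3 - <<'E'
from h import *
t=snap('top');s=snap('scene')
G=((40,80,40),(85,255,255))
gt=[c for c,st in blobs(t,*G) if 400<c[0]<430][0]
print('green top z.165',onz(t,gt,.163).round(4))
def tri(a,ua,b,ub):
    p,d=ray(a,ua);q,e=ray(b,ub)
    k=np.linalg.lstsq(np.c_[d,-e],q-p,rcond=None)[0]
    A=p+k[0]*d;B=q+k[1]*e;return ((A+B)/2).round(4),np.linalg.norm(A-B).round(4)
# top cap of grip in scene, and whole
g=[(c,st) for c,st in blobs(s,*G,20) if 215<c[0]<245 and 170<c[1]<215];print(g)
print('tri cap',tri(t,gt,s,g[0][0]))
# collar / plate by depth in top
K=t['camera_matrix'];v,u=np.mgrid[0:480,0:640]
d=np.stack([(u-K[0,2])/K[0,0],-(v-K[1,2])/K[1,1],-np.ones_like(u)],-1)*t['depth'][...,None]
P=d@R.from_quat(t['orientation']).as_matrix().T+t['position']
def sel(c,r,z0,z1):
    m=(np.hypot(P[...,0]-c[0],P[...,1]-c[1])<r)&(P[...,2]>z0)&(P[...,2]<z1);return P[m]
r=onz(t,gt,.163)
q=sel(r,.07,.09,.12);print('plate+collar',len(q),q.min(0),q.max(0),np.mean(q,0), (q.min(0)+q.max(0))/2)
rect=cv2.minAreaRect((q[:,:2]).astype(np.float32));print(rect)
dc=onz(t,(235,249),.042)
q=sel(dc,.095,.03,.055);c,rad=cv2.minEnclosingCircle(q[:,:2].astype(np.float32));print('dish rim',len(q),c,rad,q[:,2].mean())
for z0,nm in ((.03,'any'),):
    q=sel((.43,-.33),.06,.05,.3);print('yellow near',q.mean(0),q.max(0),q.min(0))
for n,im in (('top',t),('scene',s)):
    for c,st in blobs(im,(95,100,40),(130,255,255),15):
        p=onz(im,c,.013)
        if np.hypot(*(p[:2]-dc[:2]))<.08: print('blue',n,c,p.round(4))
    for c,st in blobs(im,(0,120,60),(14,255,255),15):
        p=onz(im,c,.013)
        if np.hypot(*(p[:2]-dc[:2]))<.08: print('red',n,c,p.round(4),st[4])
# dish rim: dark ring contour
x0,y0=195,210
img=t['img'][190:310,180:480];cv2.imwrite('pics/crop.png',cv2.resize(img[...,::-1],None,fx=2.6,fy=2.6,interpolation=cv2.INTER_CUBIC))
E
```

```text
green top z.165 [ 0.5389 -0.3217  0.163 ]
[(array([229.44186047, 184.44186047]), array([226, 182,   8,   6,  43], dtype=int32)), (array([232.06542056, 197.25233645]), array([227, 189,  10,  17, 107], dtype=int32))]
tri cap (array([ 0.5422, -0.3263,  0.1598]), np.float64(0.0088))
plate+collar 933 [ 0.50095441 -0.36935363  0.09001993] [ 0.58199682 -0.28720241  0.11904045] [ 0.53879902 -0.32707489  0.09667703] [ 0.54147561 -0.32827802  0.10453019]
((0.5413649082183838, -0.32861328125), (0.07762780785560608, 0.07710868865251541), 5.235352039337158)
dish rim 449 (0.4998069703578949, 0.08902789652347565) 0.07637255638837814 0.03938163646103524
yellow near [ 0.41121391 -0.33286558  0.10086825] [ 0.44169576 -0.30612429  0.15725172] [ 0.38371343 -0.36433493  0.08242884]
blue top [220.03333333 244.4       ] [0.5139 0.1255 0.013 ]
blue top [248.72413793 252.5862069 ] [0.4919 0.0546 0.013 ]
red top [240.70833333 237.        ] [0.5315 0.0747 0.013 ] 24
red top [249.08695652 244.2173913 ] [0.5129 0.0538 0.013 ] 23
red top [224.07017544 258.84210526] [0.4776 0.1149 0.013 ] 57
blue scene [380.71111111 278.26666667] [0.4904 0.0517 0.013 ]
blue scene [404.         298.60869565] [0.5132 0.123  0.013 ]
red scene [406.93258427 285.74157303] [0.4773 0.1124 0.013 ] 89
red scene [375.86666667 284.28888889] [0.5118 0.0507 0.013 ] 45
red scene [379.95555556 294.15555556] [0.5313 0.0719 0.013 ] 45
```

View pics/crop.png

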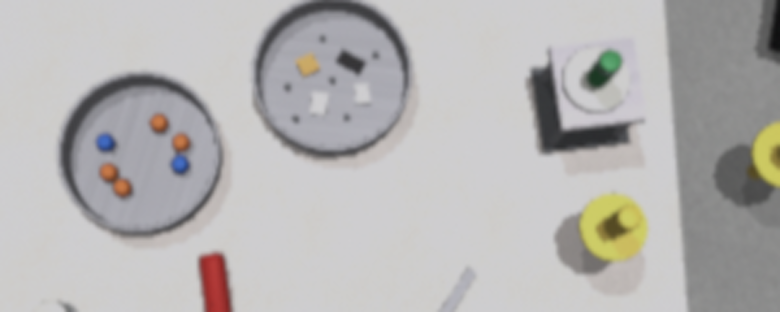

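Request:
send_rows([
  [85, -3, -20, 0, 0],
  [85, -7, -55, 0, 0],
  [85, -12, -90, 0, 0],
  [85, -17, -125, 0, 0],
  [85, -22, -160, 0, 0],
  [85, -27, -200, 0, 0],
  [85, -32, -240, 0, 0],
  [85, -37, -280, 0, 0],
  [85, -42, -315, 0, 0],
  [85, -47, -350, 0, 0],
  [85, -50, -380, 0, 0],
  [85, -52, -390, 0, 0],
])

```text
t: 1.2
ee_pos: [0.546, -0.3221, 0.2494]
tcp_rot: [0.825, -0.565, -0.0, -0.003]
contact_force: [0.8, 0.8, 0.2]
finger_gap: 0.085
```

```bash
cat > w.py <<'E'
from h import *
st=bot.get_state();print(np.round(st['ee_pos'],4),R.from_quat(st['tcp_rot']).as_matrix().round(3).tolist(),st['t'],np.round(st['joint_positions'],2),np.round(st['contact_force'],1))
E
python3 - <<'E'
from w import *
s=snap('wrist','w1')
for c,a in blobs(s,(40,80,40),(85,255,255)): print(c,a,ondepth(s,c),onz(s,c,.165))
t=snap('top')
for c,a in blobs(t,(40,80,40),(85,255,255)): print('top',c,onz(t,c,.165))
E
```

```text
[ 0.546  -0.3221  0.2494] [[0.362, -0.932, 0.003], [-0.932, -0.362, 0.004], [-0.003, -0.004, -1.0]] 1.2 [ 0.6   0.49 -0.15  1.25  0.07  1.4  -0.74] [0.8 0.8 0.2]
[321.34013605 235.06462585] [311 224  22  22 294] [ 0.55241313 -0.32367391  0.12875309] [ 0.56305875 -0.31908349  0.165     ]
[325.68961202 266.64580726] [310 250  33  33 799] [ 0.5457335  -0.32853724  0.16259389] [ 0.54663123 -0.32812734  0.165     ]
[620.54771784 295.90456432] [594 277  46  37 241] [ 0.58167953 -0.54901846  0.10688547] [ 0.59092068 -0.49284562  0.165     ]
top [270.69583333 141.22916667] [ 0.71722715 -0.01351977  0.165     ]
top [512.83544304 204.93670886] [ 0.55786189 -0.54224667  0.165     ]
```

View pics/w1.png

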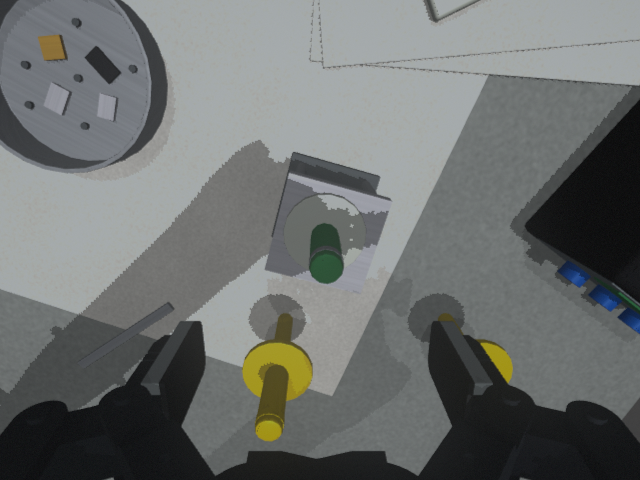

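The wrist view puts the green cap at (326,267), i.e. (0.546,-0.328), with the collar centred behind it. The yellow rods are clear of the descent. I'll descend and grip.

Request:
send_rows([
  [85, 5, 4, 15, 0],
  [85, 5, 4, 30, 0],
  [85, 5, 4, 45, 0],
  [85, 5, 4, 60, 0],
  [85, 5, 4, 75, 0],
  [85, 5, 4, 88, 0],
  [85, 5, 4, 98, 0],
  [85, 5, 4, 105, 0],
  [85, 5, 4, 109, 0],
  [85, 5, 4, 111, 0],
  [85, 5, 4, 111, 0],
  [85, 5, 4, 111, 0],
])

```text
t: 2.3
ee_pos: [0.5394, -0.3341, 0.14]
tcp_rot: [0.823, -0.568, 0.001, 0.0]
contact_force: [-0.6, -0.1, 0.3]
finger_gap: 0.0847
```

Request:
send_rows([
  [60, 0, 0, 0, 0],
  [40, 0, 0, 0, 0],
  [30, 0, 0, 0, 0],
  [20, 0, 0, 0, 0],
  [10, 0, 0, 0, 0],
  [5, 0, 0, 0, 0],
  [5, 0, 0, 0, 0],
  [5, 0, 0, 0, 0],
  [5, 0, 0, 0, 0],
  [5, 0, 0, 0, 0],
])

```text
t: 3.13
ee_pos: [0.5393, -0.3339, 0.1395]
tcp_rot: [0.823, -0.568, 0.0, -0.0]
contact_force: [0.2, -0.4, 0.4]
finger_gap: 0.0187
```

Request:
send_rows([
  [5, 0, 0, -5, 0],
  [5, 0, 0, -15, 0],
  [5, 0, 0, -27, 0],
  [5, 0, 0, -40, 0],
  [5, 0, 0, -55, 0],
  [5, 0, 0, -70, 0],
  [5, 0, 0, -85, 0],
  [5, 0, 0, -97, 0],
  [5, 0, 0, -106, 0],
  [5, 0, 0, -112, 0],
  [5, 0, 0, -115, 0],
  [5, 0, 0, -115, 0],
])

```text
t: 4.13
ee_pos: [0.5393, -0.3339, 0.2551]
tcp_rot: [0.823, -0.568, 0.001, -0.0]
contact_force: [-0.3, -0.4, -1.8]
finger_gap: 0.0183
```

```bash
python3 - <<'E'
from w import *
s=snap('scene');cv2.imwrite('pics/s2.png',cv2.resize(s['img'][130:330,130:480,::-1],None,fx=2.2,fy=2.2))
w=snap('wrist')
for c,a in blobs(w,(40,80,40),(85,255,255)): print(c,a,ondepth(w,c))
E
```

```text
[ 0.5393 -0.3339  0.2551] [[0.354, -0.935, 0.001], [-0.935, -0.354, -0.001], [0.001, -0.001, -1.0]] 4.1333 [ 0.62  0.49 -0.14  1.24  0.07  1.41 -0.73] [-0.3 -0.4 -1.8]
[614.90615836 281.81818182] [583 259  57  44 341] [ 0.57949072 -0.55824718  0.10486079]
[316.28389676 303.97600872] [ 289  269   56   73 2751] [ 0.55409753 -0.32873997  0.24799598]
[316.2428035  371.20306633] [ 284  340   66   63 3196] [ 0.54884288 -0.33064782  0.27890452]
```

View pics/s2.png

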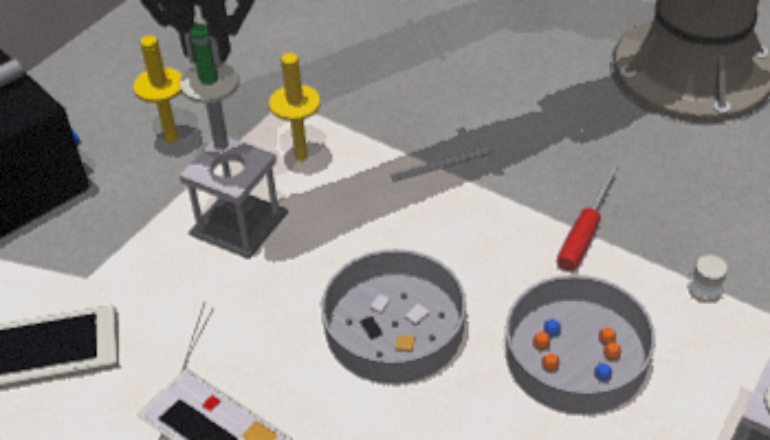

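The picture shows the rod held upright and clear of the stand, with the bead dish undisturbed. Next I carry it to the dish.

Request:
send_rows([
  [5, -15, -4, 0, 0],
  [5, -45, -12, 0, 0],
  [5, -80, -21, 0, 0],
  [5, -120, -31, 0, 0],
  [5, -160, -42, 0, 0],
  [5, -200, -52, 0, 0],
  [5, -240, -62, 0, 0],
  [5, -280, -73, 0, 0],
  [5, -320, -83, 0, 0],
  [5, -355, -92, 0, 0],
  [5, -385, -100, 0, 0],
  [5, -400, -104, 0, 0],
])

```text
t: 5.23
ee_pos: [0.4928, 0.0831, 0.2538]
tcp_rot: [0.825, -0.565, -0.002, -0.001]
contact_force: [0.5, 0.8, -0.4]
finger_gap: 0.0189
```

Request:
send_rows([
  [5, -6, -2, 0, 0],
  [5, -9, -2, 0, 0],
  [5, -9, -2, 0, 0],
  [5, -9, -2, 0, 0],
  [5, -9, -2, 0, 0],
  [5, -9, -2, 0, 0],
])

```text
t: 5.73
ee_pos: [0.4937, 0.0844, 0.2541]
tcp_rot: [0.822, -0.57, 0.0, 0.0]
contact_force: [-1.1, 0.0, -0.6]
finger_gap: 0.0189
```

```bash
python3 - <<'E'
from w import *
t=snap('top');w=snap('wrist','w3')
# hole in plate: dark/table-depth pixels inside plate square
K=t['camera_matrix'];v,u=np.mgrid[0:480,0:640]
P=(np.stack([(u-K[0,2])/K[0,0],-(v-K[1,2])/K[1,1],-np.ones_like(u)],-1)*t['depth'][...,None])@R.from_quat(t['orientation']).as_matrix().T+t['position']
m=((np.hypot(P[...,0]-.54,P[...,1]+.328)<.07)&(abs(P[...,2]-.095)<.012)).astype(np.uint8)
cs,h=cv2.findContours(m,cv2.RETR_CCOMP,cv2.CHAIN_APPROX_NONE)
for c,k in zip(cs,h[0]):
    a=cv2.contourArea(c)
    if a>20: uv,_,_=cv2.minAreaRect(c);print('hole' if k[3]>=0 else 'plate',a,uv,onz(t,uv,.095).round(4))
for nm,lo,hi in (('blue',(95,100,40),(130,255,255)),('green',(40,80,40),(85,255,255))):
    for c,a in blobs(w,lo,hi): print(nm,c.round(1),a[4],ondepth(w,c).round(4),onz(w,c,.013).round(4))
E
```

```text
[0.4937 0.0844 0.2541] [[0.351, -0.936, -0.0], [-0.936, -0.351, -0.001], [0.001, 0.0, -1.0]] 5.7333 [ 0.09  0.23 -0.36  1.62  0.08  1.3  -1.49] [-1.1  0.  -0.6]
plate 1036.5 (409.3077392578125, 222.46156311035156) [ 0.5401 -0.3281  0.095 ]
hole 192.0 (409.0, 222.5) [ 0.54   -0.3274  0.095 ]
blue [283.5 164.7] 290 [0.5153 0.1228 0.0191] [0.5143 0.1229 0.013 ]
blue [346.9 213.7] 266 [0.4936 0.0533 0.0205] [0.492 0.052 0.013]
green [316.2 304.1] 2758 [0.5094 0.09   0.2494] [0.3927 0.0458 0.013 ]
green [316.3 371.4] 3199 [0.5032 0.0877 0.2784] [0.3162 0.0171 0.013 ]
```

View pics/w3.png

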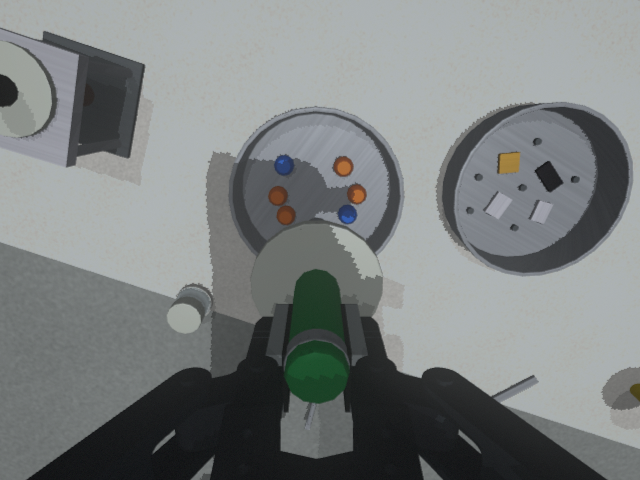

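Wrist view: the blues are at (284,165) and (347,214), the rod is upright, and the dish middle is free. I'll lower into the middle and sweep the first blue bead.

Request:
send_rows([
  [5, -1, -1, 15, 0],
  [5, -1, -2, 30, 0],
  [5, -1, -2, 45, 0],
  [5, -1, -2, 60, 0],
  [5, -1, -2, 72, 0],
  [5, -1, -2, 84, 0],
  [5, -1, -2, 94, 0],
  [5, -1, -2, 102, 0],
  [5, -1, -2, 109, 0],
  [5, -1, -2, 113, 0],
  [5, -1, -2, 115, 0],
  [5, -1, -2, 115, 0],
])

```text
t: 6.83
ee_pos: [0.4949, 0.0879, 0.1391]
tcp_rot: [0.823, -0.568, -0.0, 0.0]
contact_force: [-0.1, -0.1, -1.0]
finger_gap: 0.0188
```

Request:
send_rows([
  [5, 1, -8, 0, 0],
  [5, 2, -18, 0, 0],
  [5, 3, -28, 0, 0],
  [5, 3, -36, 0, 0],
  [5, 0, -36, 0, 0],
  [5, -6, -36, 0, 0],
  [5, -12, -34, 0, 0],
  [5, -18, -31, 0, 0],
  [5, -23, -28, 0, 0],
  [5, -27, -23, 0, 0],
  [5, -31, -18, 0, 0],
  [5, -33, -14, 0, 0],
])

```text
t: 7.83
ee_pos: [0.4951, 0.1241, 0.1393]
tcp_rot: [0.823, -0.568, -0.0, 0.0]
contact_force: [-0.1, 0.3, -0.5]
finger_gap: 0.0185
```

```bash
cat > b.py <<'E'
from w import *
import sys
def beads(f=None):
    for n in ('wrist','scene','top'):
        s=snap(n)
        for nm,lo,hi in (('blue',(95,100,40),(130,255,255)),('red',(3,120,60),(14,255,255))):
            for c,a in blobs(s,lo,hi,12):
                p=onz(s,c,.013);d=p[:2]-[.502,.088]
                if np.hypot(*d)<.08: print(n,nm,a[4],p[:2].round(4),'tool alpha %.0f r %.0f'%(np.degrees(np.arctan2(d[1],d[0]))+69.4,1e3*np.hypot(*d)))
        if n=='wrist' and f: cv2.imwrite(f'pics/{f}.png',s['img'][...,::-1])
beads(sys.argv[1])
E
python3 b.py w4
```

```text
[0.4951 0.1241 0.1393] [[0.355, -0.935, -0.001], [-0.935, -0.355, -0.0], [-0.0, 0.001, -1.0]] 7.8333 [ 0.01  0.35 -0.37  1.77  0.14  1.05 -1.61] [-0.1  0.3 -0.5]
wrist blue 550 [0.4916 0.0523] tool alpha -37 r 37
wrist red 563 [0.5318 0.0721] tool alpha 41 r 34
wrist red 543 [0.5125 0.0513] tool alpha -5 r 38
scene blue 45 [0.4907 0.0515] tool alpha -38 r 38
scene blue 45 [0.4885 0.1381] tool alpha 175 r 52
scene red 45 [0.5118 0.0507] tool alpha -6 r 39
scene red 14 [0.4743 0.1037] tool alpha 220 r 32
scene red 46 [0.5316 0.072 ] tool alpha 41 r 34
top blue 29 [0.4919 0.0546] tool alpha -37 r 35
top red 23 [0.5318 0.0745] tool alpha 45 r 33
top red 25 [0.5124 0.0541] tool alpha -3 r 35
top red 61 [0.4776 0.1152] tool alpha 201 r 37
```

View pics/w4.png

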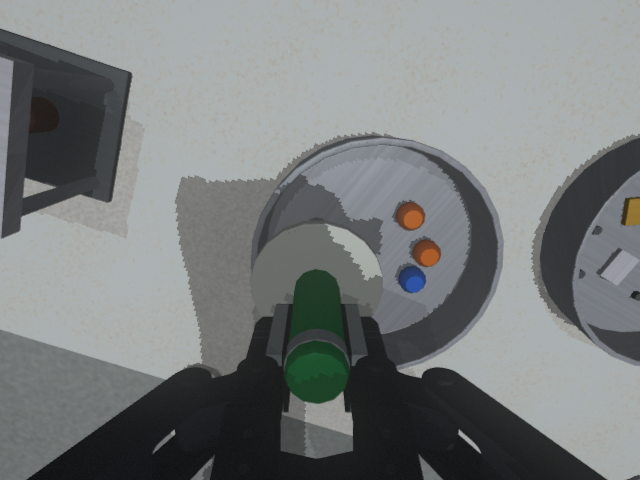

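The first blue bead moved about 28 mm. It is hidden behind the rod in this wrist view and was measured from the scene camera. The other three beads are unchanged, with blue at (412,279). Now the second.

Request:
send_rows([
  [5, 10, 4, 0, 0],
  [5, 22, 9, 0, 0],
  [5, 33, 15, 0, 0],
  [5, 34, 26, 0, 0],
  [5, 35, 37, 0, 0],
  [5, 37, 48, 0, 0],
  [5, 42, 49, 0, 0],
  [5, 48, 47, 0, 0],
  [5, 54, 43, 0, 0],
  [5, 58, 39, 0, 0],
  [5, 62, 35, 0, 0],
  [5, 66, 29, 0, 0],
])

```text
t: 8.98
ee_pos: [0.4936, 0.0514, 0.1392]
tcp_rot: [0.823, -0.568, -0.0, -0.0]
contact_force: [0.1, 0.7, -1.2]
finger_gap: 0.0186
```

Request:
send_rows([
  [5, 2, -5, 0, 0],
  [5, 2, -6, 0, 0],
  [5, 2, -6, 0, 0],
])

```text
t: 9.23
ee_pos: [0.4994, 0.0525, 0.1392]
tcp_rot: [0.823, -0.568, -0.0, -0.0]
contact_force: [-0.1, 0.1, -0.7]
finger_gap: 0.0187
```

```bash
python3 b.py w5
```

```text
[0.4994 0.0525 0.1392] [[0.354, -0.935, -0.0], [-0.935, -0.354, 0.001], [-0.0, -0.0, -1.0]] 9.2333 [ 0.13  0.33 -0.34  1.79  0.12  1.04 -1.46] [-0.1  0.1 -0.7]
wrist blue 639 [0.4894 0.1376] tool alpha 174 r 51
wrist red 568 [0.5321 0.0724] tool alpha 42 r 34
wrist red 554 [0.5249 0.0506] tool alpha 11 r 44
wrist red 586 [0.4857 0.1191] tool alpha 187 r 35
wrist red 564 [0.4708 0.106 ] tool alpha 219 r 36
scene blue 42 [0.5053 0.0351] tool alpha -17 r 53
scene blue 46 [0.4883 0.138 ] tool alpha 175 r 52
scene red 86 [0.4772 0.1125] tool alpha 205 r 35
scene red 44 [0.5241 0.0501] tool alpha 10 r 44
scene red 45 [0.5313 0.0719] tool alpha 41 r 33
top blue 21 [0.5038 0.0361] tool alpha -19 r 52
```

Request:
send_rows([
  [5, -4, 8, 0, 0],
  [5, -11, 18, 0, 0],
  [5, -9, 26, 0, 0],
  [5, -6, 32, 0, 0],
  [5, -3, 29, 0, 0],
  [5, 0, 26, 0, 0],
  [5, 6, 20, 0, 0],
  [5, 10, 12, 0, 0],
  [5, 13, 4, 0, 0],
  [5, 15, -5, 0, 0],
  [5, 15, -5, 0, 0],
  [5, 15, -5, 0, 0],
])

```text
t: 10.38
ee_pos: [0.5095, 0.0403, 0.1389]
tcp_rot: [0.823, -0.568, -0.0, -0.0]
contact_force: [-0.4, -0.7, -1.4]
finger_gap: 0.0184
```

```bash
python3 b.py w6
```

```text
[0.5095 0.0403 0.1389] [[0.355, -0.935, -0.0], [-0.935, -0.355, 0.0], [-0.001, 0.0, -1.0]] 10.3833 [ 0.15  0.35 -0.33  1.77  0.13  1.05 -1.43] [-0.4 -0.7 -1.4]
wrist blue 505 [0.5319 0.0331] tool alpha 8 r 63
wrist blue 639 [0.4896 0.1375] tool alpha 173 r 51
wrist red 579 [0.532  0.0724] tool alpha 42 r 34
wrist red 541 [0.5306 0.0544] tool alpha 20 r 44
wrist red 586 [0.4858 0.119 ] tool alpha 187 r 35
wrist red 560 [0.4709 0.106 ] tool alpha 219 r 36
scene blue 35 [0.5283 0.033 ] tool alpha 5 r 61
scene blue 48 [0.4885 0.1377] tool alpha 175 r 51
scene red 87 [0.4771 0.1123] tool alpha 205 r 35
scene red 89 [0.5309 0.0629] tool alpha 29 r 38
```

Both blues are now well displaced (about 28 and 41 mm) and still in the dish. I'll go back to the middle, lift and return.

Request:
send_rows([
  [5, -12, 0, 0, 0],
  [5, -26, -1, 0, 0],
  [5, -40, -2, 0, 0],
  [5, -50, -4, 0, 0],
  [5, -50, -4, -10, 0],
  [5, -50, -4, -25, 0],
  [5, -50, -4, -40, 0],
  [5, -50, -4, -60, 0],
  [5, -50, -4, -80, 0],
  [5, -50, -4, -98, 0],
  [5, -50, -4, -110, 0],
  [5, -50, -4, -116, 0],
])

```text
t: 11.53
ee_pos: [0.4962, 0.0876, 0.2583]
tcp_rot: [0.823, -0.569, 0.002, -0.001]
contact_force: [0.4, 0.4, -0.7]
finger_gap: 0.0186
```

Request:
send_rows([
  [5, 0, 0, 0, 0],
  [5, 0, 0, 0, 0],
  [5, 0, 0, 0, 0],
])

```text
t: 11.78
ee_pos: [0.4943, 0.0875, 0.2544]
tcp_rot: [0.823, -0.568, -0.001, 0.001]
contact_force: [0.4, 0.2, -1.7]
finger_gap: 0.0187
```

Request:
send_rows([
  [5, 15, 4, 0, 0],
  [5, 45, 12, 0, 0],
  [5, 80, 21, 0, 0],
  [5, 120, 31, 0, 0],
  [5, 160, 42, 0, 0],
  [5, 200, 52, 0, 0],
  [5, 240, 63, 0, 0],
  [5, 280, 73, 0, 0],
  [5, 320, 84, 0, 0],
  [5, 355, 93, 0, 0],
  [5, 385, 101, 0, 0],
  [5, 400, 105, 0, 0],
])

```text
t: 12.78
ee_pos: [0.536, -0.3296, 0.253]
tcp_rot: [0.821, -0.571, -0.001, 0.002]
contact_force: [-0.3, -0.7, -1.3]
finger_gap: 0.0185
```

Request:
send_rows([
  [5, 7, 1, 0, 0],
  [5, 10, 2, 0, 0],
  [5, 10, 2, 0, 0],
  [5, 10, 2, 0, 0],
  [5, 10, 2, 0, 0],
  [5, 10, 2, 0, 0],
])

```text
t: 13.28
ee_pos: [0.5405, -0.3315, 0.2556]
tcp_rot: [0.824, -0.567, -0.0, -0.0]
contact_force: [-0.3, -0.0, -0.1]
finger_gap: 0.0186
```

```bash
python3 - <<'E'
from w import *
s=snap('scene');cv2.imwrite('pics/s7.png',cv2.resize(s['img'][130:260,180:320,::-1],None,fx=4,fy=4))
w=snap('wrist')
for c,a in blobs(w,(40,80,40),(85,255,255)): print(c,a,ondepth(w,c))
E
```

```text
[ 0.5405 -0.3315  0.2556] [[0.357, -0.934, 0.0], [-0.934, -0.357, 0.001], [-0.0, -0.001, -1.0]] 13.2833 [ 0.61  0.49 -0.13  1.24  0.06  1.41 -0.73] [-0.3 -0.  -0.1]
[614.47181009 284.43916914] [582 262  58  44 337] [ 0.57930489 -0.5593548   0.10408645]
[316.23441487 303.97083485] [ 289  269   56   73 2743] [ 0.55591977 -0.3267185   0.25025076]
[316.37046308 371.21714643] [ 284  340   66   63 3196] [ 0.54924264 -0.32924153  0.27891046]
```

View pics/s7.png

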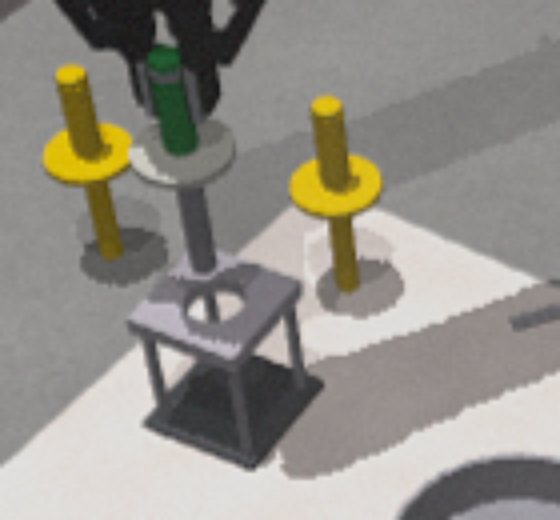

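The rod still sits in the jaws as when I took it (same pixels), with its tip over the stand hole. I'll correct by about 4 mm, then lower.

Request:
send_rows([
  [5, -2, 1, 0, 0],
  [5, -4, 2, 0, 0],
  [5, -4, 2, 6, 0],
  [5, -4, 2, 14, 0],
  [5, -4, 2, 22, 0],
  [5, -4, 2, 30, 0],
  [5, -4, 2, 36, 0],
  [5, -4, 2, 42, 0],
  [5, -4, 2, 48, 0],
  [5, -4, 2, 54, 0],
  [5, -4, 2, 58, 0],
  [5, -4, 2, 60, 0],
])

```text
t: 14.38
ee_pos: [0.5364, -0.3303, 0.1944]
tcp_rot: [0.823, -0.568, -0.001, 0.0]
contact_force: [-0.2, 0.6, -1.0]
finger_gap: 0.0186
```

Request:
send_rows([
  [5, 0, 0, 6, 0],
  [5, 0, 0, 13, 0],
  [5, 0, 0, 20, 0],
  [5, 0, 0, 27, 0],
  [5, 0, 0, 34, 0],
  [5, 0, 0, 40, 0],
  [5, 0, 0, 46, 0],
  [5, 0, 0, 50, 0],
  [5, 0, 0, 53, 0],
  [5, 0, 0, 55, 0],
  [5, 0, 0, 55, 0],
  [5, 0, 0, 55, 0],
])

```text
t: 15.38
ee_pos: [0.5369, -0.3305, 0.1405]
tcp_rot: [0.823, -0.568, 0.0, -0.0]
contact_force: [0.7, 0.2, -0.8]
finger_gap: 0.0183
```

No side force, so it is in the hole. Settling the last millimetre and releasing.

Request:
send_rows([
  [5, 0, 0, 1, 0],
  [5, 0, 0, 1, 0],
  [22, 0, 0, 1, 0],
  [26, 0, 0, 1, 0],
  [35, 0, 0, 1, 0],
  [50, 0, 0, 1, 0],
  [70, 0, 0, 1, 0],
  [85, 0, 0, 1, 0],
  [85, 0, 0, 1, 0],
  [85, 0, 0, 1, 0],
  [85, 0, 0, 1, 0],
  [85, 0, 0, 1, 0],
])

```text
t: 16.38
ee_pos: [0.5367, -0.3304, 0.1393]
tcp_rot: [0.823, -0.568, 0.0, -0.0]
contact_force: [-0.6, -0.1, -0.1]
finger_gap: 0.0853
```

Request:
send_rows([
  [85, 0, 0, -5, 0],
  [85, 0, 0, -15, 0],
  [85, 0, 0, -28, 0],
  [85, 0, 0, -42, 0],
  [85, 0, 0, -58, 0],
  [85, 0, 0, -74, 0],
  [85, 0, 0, -90, 0],
  [85, 0, 0, -103, 0],
  [85, 0, 0, -112, 0],
  [85, 0, 0, -115, 0],
  [85, 0, 0, -115, 0],
  [85, 0, 0, -115, 0],
])

```text
t: 17.38
ee_pos: [0.5365, -0.3303, 0.2539]
tcp_rot: [0.823, -0.568, -0.0, 0.0]
contact_force: [-1.5, -0.1, -0.5]
finger_gap: 0.0845
```

```bash
python3 b.py w8; python3 - <<'E'
from w import *
s=snap('scene');cv2.imwrite('pics/s9.png',cv2.resize(s['img'][130:340,180:450,::-1],None,fx=2.8,fy=2.8))
for n,im in (('scene',s),('wrist',snap('wrist'))):
    for c,a in blobs(im,(40,80,40),(85,255,255)): print(n,c.round(1),a,ondepth(im,c).round(3))
E
```

```text
[ 0.5365 -0.3303  0.2539] [[0.354, -0.935, -0.001], [-0.935, -0.354, 0.0], [-0.001, 0.001, -1.0]] 17.3833 [ 0.61  0.48 -0.13  1.26  0.06  1.41 -0.73] [-1.5 -0.1 -0.5]
scene blue 34 [0.5286 0.033 ] tool alpha 5 r 61
scene blue 48 [0.4884 0.1376] tool alpha 175 r 51
scene red 90 [0.4772 0.1125] tool alpha 205 r 35
scene red 90 [0.5309 0.063 ] tool alpha 28 r 38
top blue 32 [0.5312 0.0351] tool alpha 8 r 60
top blue 29 [0.4891 0.1405] tool alpha 173 r 54
top red 53 [0.5308 0.0654] tool alpha 31 r 37
top red 56 [0.4776 0.115 ] tool alpha 202 r 36
[ 0.5362 -0.3301  0.2531] [[0.354, -0.935, -0.002], [-0.935, -0.354, 0.001], [-0.002, 0.002, -1.0]] 17.5333 [ 0.61  0.48 -0.13  1.26  0.06  1.41 -0.73] [0.3 0.5 0.1]
scene [237.1  16.4] [230   0  15  36 313] [-0.508 -1.203 -0.047]
scene [224.2  18.9] [222  12   6  17  57] [-0.451 -1.228 -0.043]
scene [230.  184.4] [227 182   7   6  38] [ 0.545 -0.328  0.163]
scene [232.4 197. ] [228 189  10  16 109] [ 0.551 -0.321  0.131]
scene [290.1 360.3] [273 347  35  29 483] [ 0.779 -0.001  0.019]
wrist [314.6 215.8] [306 206  18  20 128] [ 0.551 -0.324  0.127]
wrist [317.1 245.3] [301 229  33  33 823] [ 0.545 -0.328  0.164]
wrist [618.5 277.9] [590 258  50  40 319] [ 0.58  -0.555  0.103]
```

View pics/s9.png

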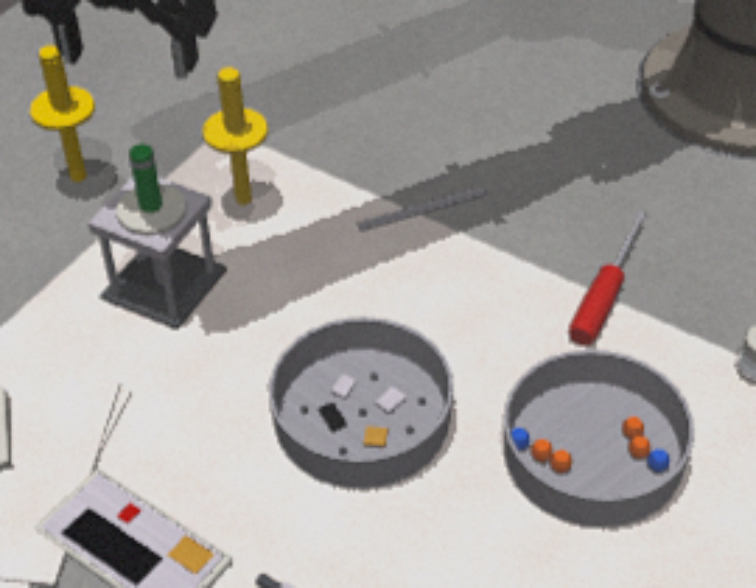

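The rod is back upright within a pixel of its start, and both blues lie in the dish. Handing in.

```bash
python3 -c "
from plant import bot
print(bot.hand_in())"
```

```text
the job is handed in; nothing more can be done
None
```

I took the green rod from its stand and stirred with its tip about 4 mm above the dish floor. I then set it back in the same stand, let go, and handed in at about 17.6 s of the 64 s allowed.

**Last checks:**
- **Blue beads:** they ended about 28 mm and 42 mm from where they started, by the scene and top cameras. They lie about 52 mm and 61 mm from the dish's middle, both inside the dish.
- **Rod:** it stands upright in its stand. The green cap is within 1 pixel (about 2 mm) of its first position in the scene view.
- **Gripper:** it is open and about 115 mm above where it let go. Every force reading I took, at the end of each move, was below about 2 N, and the fingers stayed above the dish rim, so they could not have reached the beads.

**What disagreed:** the camera estimates of the rod's axis differed by up to about 8 mm. I took the mean to grip it. To put it back I returned to the grasp pose, corrected about 4 mm towards the measured hole centre. The second bead was only about 22 mm from its start after the first sweep, so I pushed it a second time for margin. The hand-in reports no verdict.

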